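# Find the full-depth socket with a depth rod

## Robot

A 7-joint arm with a two-finger parallel gripper is mounted at the origin on the work surface. World frame = base frame: x ahead of the robot, y to its left, z up, the work surface at z = 0. Lengths are in m, angles in rad, forces in N, time in s.
With the tool pointing down it reaches from about 0.4 to 0.9 m from the base axis. Payload 5.6 kg.
Tool frame: the origin (TCP) lies midway between the tips of the shut fingers; the grasp point (between the pads) lies 19 mm behind it; y points along the fingers, z is the direction in which the jaws open and shut, and the axes are right-handed (so a half turn about y gives the same grasp; the last joint's range is limited). The gripper opens to 92 mm and grips with 3 to 60 N. Pads are 20 mm wide; open, the fingers measure 128 mm over their backs; the gripper's body (75 mm by 189 mm) begins 69 mm behind the grasp point.
Start: joints at [1.273, 0.468, -0.012, 1.603, 0.006, 1.071, -0.056], TCP at [0.164, -0.629, 0.215] pointing down, gripper open.
Joint ranges: [-2.53, 2.53], [-0.31, 2.02], [-1.57, 1.55], [0.28, 2.44], [-1.29, 4.43], [0.15, 1.84], [-2.92, 2.92]. Speed limits (rad/s): [2.57, 2.57, 3.14, 3.14, 3.14, 3.14, 3.14].

## Interface

Orientations are given as a 3x3 rotation matrix whose columns are the frame's x, y, z axes.
In Python, from station import env, effector, solver, viewer, workorder, search_frame, tip_of gives the robot as it stands. Calls block until the motion is done:
- env.reach(position, orientation): joint-space move of the TCP to a pose.
- env.movel(position, frame=None, rate=0.15): straight line of the TCP; frame=None keeps the orientation; rate is the mean speed in m/s.
- env.goto_joints(angles): joint-space move.
- effector.release() and effector.grasp(squeeze=None): open the fingers fully, or close them until they stop; squeeze is the grip in N (None keeps the last).
- env.pause(seconds).
- solver.inverse_kinematics(position, orientation): joint angles nearest the present ones, or None.
- env.sense(): the state.
- viewer.read_camera(name): name is "side" or "top"; returns (picture, depth): 480x640x3 uint8, red, green, blue; 480x640 float32, m along the optical axis (not along the pixel's ray), 0 where there is no reading.
- viewer.camera_info(name): a dict with "intrinsics" (3x3 intrinsics, pixels), "eye" and "rotation" of the camera in the world. Camera axes: x right, y up, looking along -z (the intrinsics and any distortion apply to the point x, -y, -z); pixel columns grow to the right and rows downward; lengths in m; the calibration is good to about 2 mm. A picture is of the moment at which its call begins. camera_info takes no time and is no camera call.
A pose or a line that the arm cannot do raises env.PlanningError and nothing moves.
- workorder.finish_job(): hands the job in, once; it reports no verdict.
Trained networks look in the newest picture that a camera, given by its name, has taken for a name from the list of things; names that differ only in an ending like _2 or _b are one class to them, and where a whole thing is asked for, a point or a joint stands for the part that bears it (a point fixed in the world has none). Each returns a list of dicts, best first, with "score" (0 to 1); they miss things now and then, are a little off and sometimes report something else, mostly with a low value. They report only what shows in the picture. A call takes as long as a camera call.
- search_frame(camera, name): "at" ([x, y, z] in m, in world coordinates, good to about 4 mm: the middle of the surface that is visible of it).
- tip_of(camera, name): "at" ([x, y, z] in m, in world coordinates, good to about 4 mm: a listed point, or the origin of a listed thing).
The state is a dict: "t": time; "joint_positions": joint angles; "joint_velocities": joint speeds; "tau": joint torques, N m; "ee_pos": TCP position; "tcp_rot": TCP orientation; "wrist_force": force on the tool from outside, world axes, zero at the start; "moment": the same for the moment, N m; "gripper_width": finger opening in m.
Only numpy, scipy, OpenCV 4.12 (cv2) and the standard library are available. Lean on these libraries where they do the work, as an engineer would, in place of code of your own. Each camera call takes 0.05 s, during which the arm holds its last target.

## Task

One of the three sockets in the steel jig block is bored to its full depth of 50 mm; the other two were left short. Take the depth rod from its rack and lower it gently into the sockets to feel how deep each one goes; when it is on the bottom of the full-depth one, press down with a light, steady push of about 10 N for a good second, then let go and leave the rod standing there on the bottom. Never force the rod (its shaft must not meet more than 25 N), do not let it drop in, and leave the things lying beside the jig and the rack where they are.

Things in the scene. Friction and masses are not known exactly. Their poses are not given: they have to be found in the camera images.
- rod: the depth rod, loose, about 0.15 kg (hidden, 0.7 to 1.4 times that). A plain steel shaft, 12 mm diameter and 85 mm long with a 1 mm chamfer at its tip, under a round aluminium head, 26 mm diameter and 45 mm tall (grip it by the head, any yaw). Origin at the centre of the tip's end face, z up along the rod: shaft from z = 0 to 85 mm, head from 85 to 130 mm. At the start it hangs upright in the rack, the head's underside resting on the rack's top plate.
- shaft: the steel shaft of the rod, fixed to its head; same origin and axes as the rod. It must never meet more than 25 N.
- rod_tip (a point): centre of the end face of the rod's tip
- rod_head (a point): centre of the rod's head, on its axis, 107.5 mm above the tip
- rack: grey-painted steel rack fixed to the bench: a level top plate 70 x 110 x 10 mm with its top face 100 mm above the bench, on two side legs, with a 15 mm through hole in the middle in which the rod hangs. Origin at the centre of its underside.
- rack_hole (a point): centre of the rack's hole, on the top face of its plate
- jig: steel jig block fixed to the bench, 70 x 200 mm and 66 mm tall, level, with a bolted foot at each end (268 mm overall). Three alike round vertical sockets of 13.5 mm diameter stand in a row along its long (y) axis, 65 mm apart, open at the top face, and their rims are practically sharp. One is 50 mm deep, the other two are anywhere from 22 to 38 mm deep; which is which changes and cannot be seen. Their bottoms are flat and rigid. Origin at the centre of its underside.
- mouth1 (a point): centre of the mouth of the socket at the jig's +y end, on the top face (66 mm above the bench)
- mouth2 (a point): centre of the mouth of the middle socket, on the top face
- mouth3 (a point): centre of the mouth of the socket at the jig's -y end, on the top face
- tube_stub: bystander: a steel tube stub standing on the bench beyond the jig, 48 mm diameter, 55 mm tall
- washers: bystander: a stack of steel washers lying before the jig, 50 mm diameter, 16 mm tall
- angle_iron: bystander: a 100 mm piece of angle iron lying beyond the rack, 30 mm tall
- wax_block: bystander: a yellow block of cutting wax before the rack, 45 x 60 x 25 mm

How it is judged:
On the way:
1. the rod stands on the bottom of the full-depth socket and is pressed down on it with at least 5 N (((z of rod_tip in the frame of mouth1 below -0.048 m and horizontal distance between rod_tip and mouth1 below 0.004 m) or (z of rod_tip in the frame of mouth2 below -0.048 m and horizontal distance between rod_tip and mouth2 below 0.004 m) or (z of rod_tip in the frame of mouth3 below -0.048 m and horizontal distance between rod_tip and mouth3 below 0.004 m)) and contact force between shaft and anything else above 5 N), for 0.4 s.
At the end, for the whole second after the job is handed in: The released rod stands at rest in the full-depth socket, its tip at least 48 mm below the mouth and within 4 mm of its axis, tilted less than 0.08 rad (((z of rod_tip in the frame of mouth1 below -0.048 m and horizontal distance between rod_tip and mouth1 below 0.004 m) or (z of rod_tip in the frame of mouth2 below -0.048 m and horizontal distance between rod_tip and mouth2 below 0.004 m) or (z of rod_tip in the frame of mouth3 below -0.048 m and horizontal distance between rod_tip and mouth3 below 0.004 m)) and angle between rod's own z axis and vertical below 0.08 rad and linear speed of rod below 0.02 m/s and contact force between the fingers and rod below 0.1 N); the robot touches nothing.
It fails at once if the rod's shaft is forced or dropped: it meets more than 25 N (contact force between shaft and anything else above 25 N).
It fails at once if one of the things beside the jig and the rack is shifted by more than 20 mm (distance of any of tube_stub, washers, angle_iron, wax_block from where it was at the start of the episode above 0.02 m).
It also fails if it takes over 67 s, if anything falls off the work surface, if the arm or the gripper's body presses on something with over 40 N, if the wrist force passes 120 N, or if a joint passes its speed limit or range.

## Working session

There is one attempt and no reset: what is moved stays moved. The work goes in short steps, each a Python script; the robot and the scene stay as the last script left them, time stands still between calls to the robot, and variables do not carry over. Pictures are saved under pics/ and viewed, and the job is handed in when it is done.

```bash
ls; mkdir -p pics; python3 - <<'E'
from station import env, effector, solver, viewer, workorder, search_frame, tip_of
import cv2, numpy as np
for c in("side","top"):
    p,d=viewer.read_camera(c); cv2.imwrite(f"pics/{c}0.png",p[:,:,::-1]); np.save(f"{c}0.npy",d)
    i=viewer.camera_info(c); print(c,i)
    for n in("rod","rod_head","rack_hole","jig","mouth1","mouth2","mouth3","rack"):
        for f in (search_frame,tip_of):
            try: r=f(c,n)
            except Exception as e: r=[];print(n,e)
            print(f.__name__,n,[(np.round(q['at'],4),round(q['score'],2)) for q in r[:2]])
s=env.sense(); print({k:np.round(v,4) for k,v in s.items()})
E
```

```text
pics
side {'intrinsics': array([[463.63534774,   0.        , 321.94385499],
       [  0.        , 463.63534774, 239.41216765],
       [  0.        ,   0.        ,   1.        ]]), 'eye': array([0.26256552, 0.4362029 , 0.53016215]), 'rotation': array([[-0.86372218,  0.32306578, -0.38679776],
       [-0.50378857, -0.5739799 ,  0.64555725],
       [-0.01345669,  0.7524464 ,  0.65851601]])}
call rod [(array([0.5495, 0.2004, 0.13  ]), 0.73)]
call rod []
call rod_head [(array([0.5444, 0.1937, 0.1327]), 0.66)]
call rod_head [(array([0.5516, 0.1888, 0.1228]), 0.62), (array([0.4621, 0.1978, 0.002 ]), 0.43)]
call rack_hole [(array([0.5388, 0.203 , 0.0823]), 0.92), (array([ 0.5509, -0.159 ,  0.0505]), 0.26)]
call rack_hole [(array([0.5532, 0.1867, 0.1007]), 0.72)]
call jig [(array([ 0.5527, -0.1581,  0.054 ]), 0.56)]
call jig [(array([ 0.5596, -0.197 ,  0.0039]), 0.64)]
call mouth1 [(array([ 0.551 , -0.1554,  0.0513]), 0.7)]
call mouth1 [(array([ 0.5802, -0.1312,  0.0629]), 0.87), (array([ 0.5394, -0.2626,  0.0623]), 0.87)]
call mouth2 [(array([ 0.551 , -0.1554,  0.0513]), 0.7)]
call mouth2 [(a
[... 1667 characters left out ...]
ack [(array([0.5508, 0.1912, 0.001 ]), 0.66)]
{'t': np.float64(1.7), 'joint_positions': array([ 1.273 ,  0.4675, -0.0116,  1.6027,  0.006 ,  1.0714, -0.0563]), 'joint_velocities': array([-0.0007, -0.0001,  0.0017, -0.0016,  0.0013, -0.0013,  0.0022]), 'tau': array([-4.00000e-04, -5.20406e+01, -1.26000e-02, -2.44049e+01,
       -5.67000e-02,  1.13000e-02,  0.00000e+00]), 'ee_pos': array([ 0.1638, -0.629 ,  0.2146]), 'tcp_rot': array([[-9.677e-01, -1.000e-04,  2.520e-01],
       [-2.520e-01, -0.000e+00, -9.677e-01],
       [ 1.000e-04, -1.000e+00, -0.000e+00]]), 'wrist_force': array([-0.6772,  0.8477,  0.2655]), 'moment': array([ 0.0111,  0.0017, -0.0131]), 'gripper_width': np.float64(0.0917)}
```

View pics/side0.png

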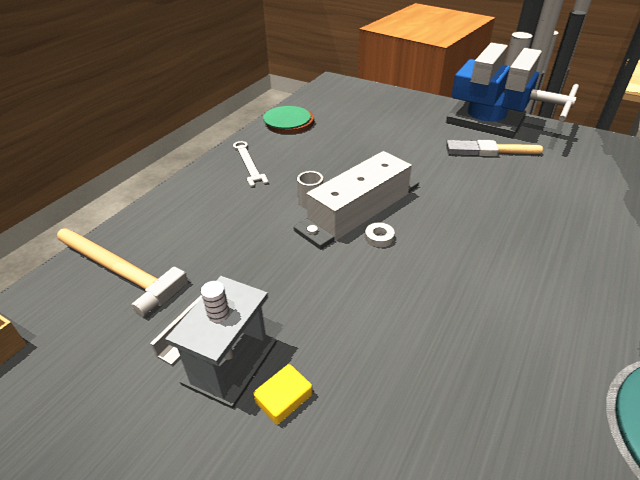

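View pics/top0.png

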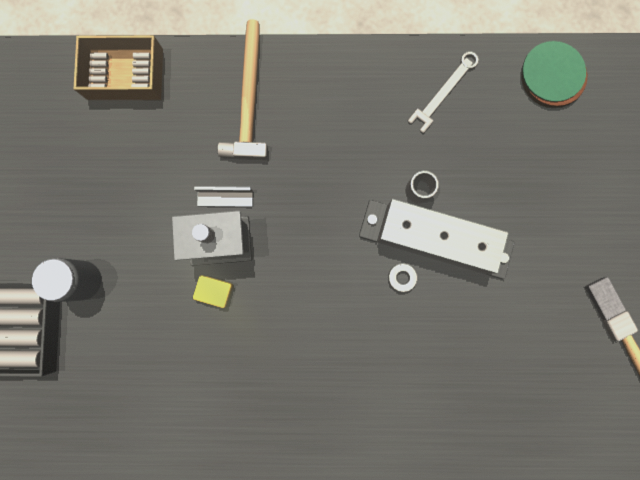

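Side view: the rack is at about (220,318) with the rod head at (214,300), and the jig holes are at (335,193), (361,179) and (386,166). Top view: the rod head is at (202,233) and the holes are at (407,225), (444,236) and (482,247). Next I'll refine these positions.

```bash
cat > h.py <<'E'
import numpy as np, cv2
from station import env, effector, solver, viewer, workorder, search_frame, tip_of
def ray(c,u,v,z):
    i=viewer.camera_info(c);K=i['intrinsics'];d=np.array([(u-K[0,2])/K[0,0],-(v-K[1,2])/K[1,1],-1.])
    d=i['rotation']@d; return i['eye']+d*(z-i['eye'][2])/d[2]
def proj(c,P):
    i=viewer.camera_info(c);K=i['intrinsics'];q=i['rotation'].T@(np.asarray(P)-i['eye'])
    return np.array([K[0,2]+K[0,0]*q[0]/-q[2],K[1,2]+K[1,1]*q[1]/q[2]])
E
python3 - <<'E'
from h import *
holes={'top':[(407,225),(444,236),(482,247)],'side':[(335,193),(361,179),(386,166)]}
for c in holes:
    im=cv2.imread(f'pics/{c}0.png',0)
    for (u,v) in holes[c]:
        r=7;w=im[v-r:v+r+1,u-r:u+r+1].astype(float)
        bg=np.percentile(w,80); wt=np.clip(bg-w-20,0,None)
        m,lab,st,_=cv2.connectedComponentsWithStats((wt>0).astype('uint8'))
        l=lab[r,r]; wt=wt*(lab==l) if l else wt
        yy,xx=np.mgrid[v-r:v+r+1,u-r:u+r+1]
        uc,vc=(wt*xx).sum()/wt.sum(),(wt*yy).sum()/wt.sum()
        print(c,round(uc,2),round(vc,2),ray(c,uc,vc,.066).round(4), st[l])
t=cv2.imread('pics/top0.png');s=cv2.imread('pics/side0.png')
a=cv2.resize(t[205:265,370:520],None,fx=5,fy=5,interpolation=cv2.INTER_NEAREST)
b=cv2.resize(t[200:275,160:260],None,fx=4,fy=4,interpolation=cv2.INTER_NEAREST)
c=cv2.resize(s[150:230,295:415],None,fx=4,fy=4,interpolation=cv2.INTER_NEAREST)
can=np.zeros((600,800,3),'uint8');can[:300,:750]=a;can[300:600,:400]=b
can2=np.zeros((600,800,3),'uint8');can2[:320,:480]=c;
e=cv2.resize(s[270:335,170:270],None,fx=4,fy=4,interpolation=cv2.INTER_NEAREST);can2[330:590,:400]=e
cv2.imwrite('pics/crop1.png',can);cv2.imwrite('pics/crop2.png',can2)
# depth-based rack & head & jig surface
for c in('top','side'):
    d=np.load(c+'0.npy');i=viewer.camera_info(c);K=i['intrinsics'];vv,uu=np.mgrid[:480,:640]
    P=np.stack([(uu-K[0,2])/K[0,0]*d,-(vv-K[1,2])/K[1,1]*d,-d],-1)@i['rotation'].T+i['eye']
    near=(np.abs(P[...,0]-.55)<.07)&(np.abs(P[...,1]-.19)<.09)&(d>0)
    for lo,hi in((.138,.152),(.094,.106)):
        q=P[near&(P[...,2]>lo)&(P[...,2]<hi)]; 
        R=cv2.minAreaRect(q[:,:2].astype('float32')*1000); print(c,lo,len(q),q.mean(0).round(4),(q.min(0)/2+q.max(0)/2).round(4),R)
    nj=(np.abs(P[...,0]-.556)<.09)&(np.abs(P[...,1]+.19)<.13)&(d>0)&(P[...,2]>.061)&(P[...,2]<.072)
    q=P[nj];print(c,'jig',q.mean(0).round(4),cv2.minAreaRect(q[:,:2].astype('float32')*1000))
E
```

```text
top 406.22 224.1 [ 0.5771 -0.1356  0.066 ] [ 2  2 10  9 75]
top 443.81 235.1 [ 0.5587 -0.198   0.066 ] [ 2  2 10  9 70]
top 481.65 246.16 [ 0.5403 -0.2603  0.066 ] [ 2  2 10  9 73]
side 334.44 193.35 [ 0.5769 -0.1329  0.066 ] [ 3  5  8  5 30]
side 360.39 178.45 [ 0.5586 -0.1953  0.066 ] [ 3  5  8  4 29]
side 384.42 164.81 [ 0.5401 -0.2574  0.066 ] [ 2  4  8  4 23]
top 0.138 244 [0.5534 0.1901 0.1452] [0.5539 0.1907 0.1437] ((553.6738891601562, 190.89077758789062), (24.857227325439453, 25.544649124145508), 16.98680305480957)
top 0.094 2650 [0.5532 0.1899 0.1007] [0.5543 0.1908 0.0998] ((553.8948364257812, 191.19134521484375), (70.37541198730469, 111.26754760742188), 4.997860908508301)
top jig [ 0.5575 -0.198   0.0667] ((558.1024780273438, -198.03717041015625), (200.92312622070312, 70.97203063964844), 73.59032440185547)
side 0.138 395 [0.5528 0.1949 0.1442] [0.5542 0.1935 0.1427] ((554.437255859375, 193.6396942138672), (24.905942916870117, 25.61975860595703), 69.71247100830078)
side 0.094 3863 [0.5489 0.2015 0.1001] [0.5549 0.1931 0.1   ] ((554.7460327148438, 193.071044921875), (71.96511840820312, 110.9820327758789), 4.840914249420166)
side jig [ 0.559  -0.1872  0.0658] ((559.1134643554688, -196.240478515625), (203.42965698242188, 73.09907531738281), 73.65087890625)
```

View pics/crop1.png

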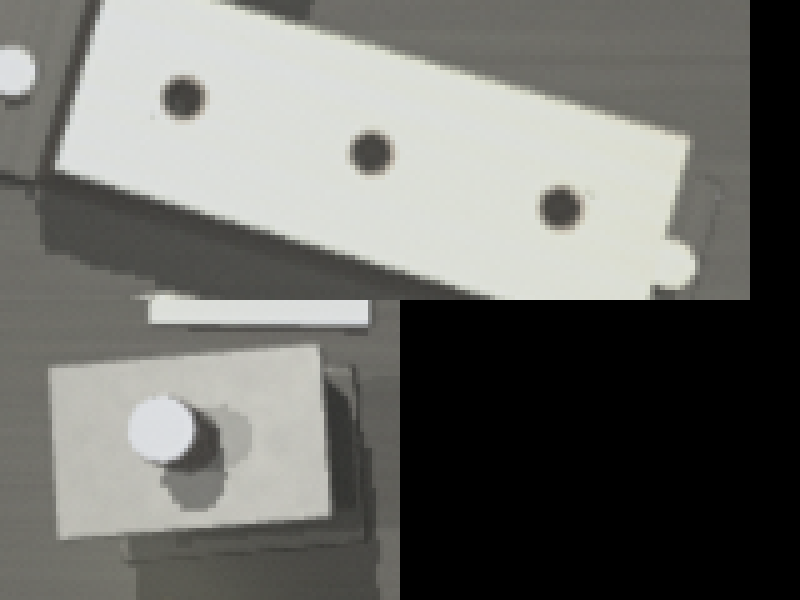

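View pics/crop2.png

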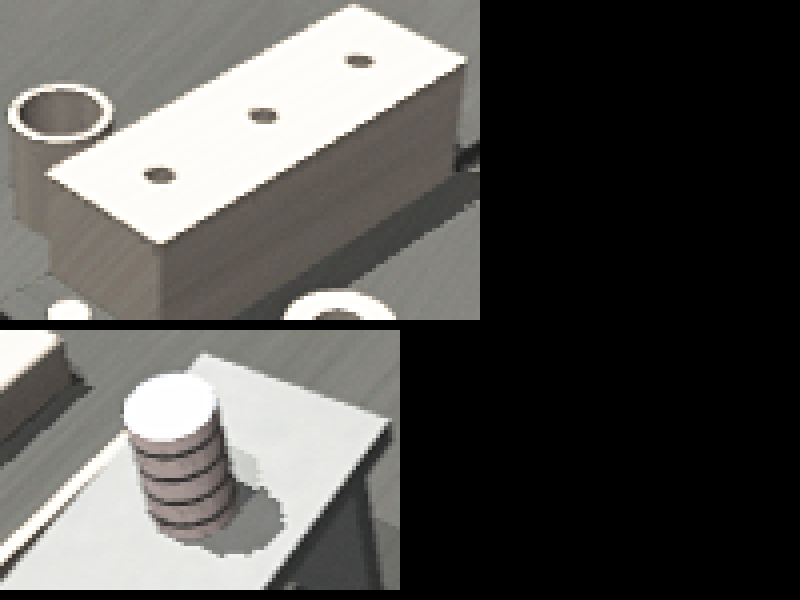

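```bash
python3 - <<'E'
from h import *
R=np.array([[-1,0,0],[0,0,-1],[0,-1,0]],float)
def st(m): s=env.sense();print(m,round(s['t'],2),s['ee_pos'].round(4),s['wrist_force'].round(2),round(float(s['gripper_width']),4),s['joint_positions'].round(2))
env.reach([.554,.192,.20],R);st('above')
env.movel([.554,.192,.109],rate=.12);st('down')
s=env.sense();print(s['tcp_rot'].round(3))
t0=env.sense()['t'];effector.grasp(6);st('grasp')
p,d=viewer.read_camera('side');cv2.imwrite('pics/side1.png',p[:,:,::-1])
E
```

```text
above 4.88 [0.5544 0.1911 0.1999] [ 0.78 -0.31 -0.21] 0.0918 [ 0.22  0.52 -0.81  1.74  0.42  1.07 -2.31]
down 5.79 [0.5545 0.1924 0.1097] [ 0.35  0.57 -0.18] 0.0918 [ 0.16  0.62 -0.74  1.81  0.52  0.92 -2.39]
[[-1.     0.001  0.   ]
 [-0.     0.001 -1.   ]
 [-0.001 -1.    -0.001]]
grasp 6.8 [0.554 0.192 0.109] [-0.2   0.57 -0.27] 0.0257 [ 0.16  0.62 -0.74  1.81  0.52  0.92 -2.39]
```

View pics/side1.png

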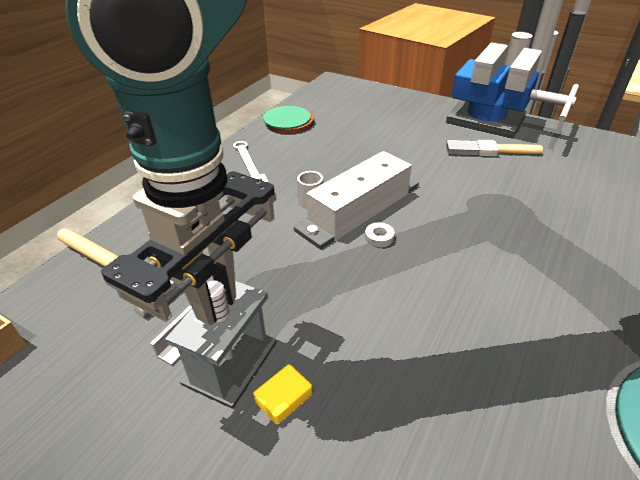

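```bash
cat >> h.py <<'E'
R=np.array([[-1,0,0],[0,0,-1],[0,-1,0]],float)
def st(m): s=env.sense();print(m,round(s['t'],2),s['ee_pos'].round(4),s['wrist_force'].round(2),s['moment'].round(2),round(float(s['gripper_width']),4))
E
python3 - <<'E'
from h import *
env.movel([.554,.192,.113],rate=.05);st('lift4')
effector.grasp(35);st('g35')
env.movel([.554,.192,.212],rate=.15);st('up')
p,d=viewer.read_camera('side');cv2.imwrite('pics/side2a.png',p[:,:,::-1])
env.reach([.577,-.1343,.212],R);st('over')
env.movel([.577,-.1343,.175],rate=.1);st('hover');t=env.sense()['t']
env.movel([.577,-.1343,.174],rate=.1);st('1mm step')
env.pause(.2);st('')
for c in('side','top'):
    p,d=viewer.read_camera(c);cv2.imwrite(f'pics/{c}2.png',p[:,:,::-1]);np.save(c+'2.npy',d)
E
python3 - <<'E'
import cv2
s=cv2.imread('pics/side2.png')
cv2.imwrite('pics/side2z.png',cv2.resize(s[90:240,270:430],None,fx=4,fy=4,interpolation=cv2.INTER_NEAREST))
E
```

```text
lift4 7.1 [0.5541 0.192  0.1132] [-0.24 -0.56 -1.47] [ 0.05  0.02 -0.01] 0.0262
g35 7.32 [0.5539 0.1919 0.1129] [-0.28 -0.24 -0.77] [-0.01 -0.01 -0.04] 0.0254
up 8.12 [0.5535 0.1915 0.2112] [-0.11  0.2  -1.51] [0.04 0.02 0.01] 0.0253
over 9.42 [ 0.5773 -0.1321  0.2121] [ 0.49  0.72 -1.16] [ 0.03  0.02 -0.04] 0.0249
hover 9.93 [ 0.5771 -0.1336  0.1748] [ 0.18  0.22 -0.95] [ 0.01 -0.06  0.02] 0.0253
1mm step 10.18 [ 0.5773 -0.1343  0.1745] [-0.57  0.19 -1.95] [0.03 0.03 0.02] 0.0251
 10.38 [ 0.5771 -0.1344  0.1743] [ 0.36 -0.48 -1.55] [-0.03  0.02  0.  ] 0.0252
```

View pics/side2z.png

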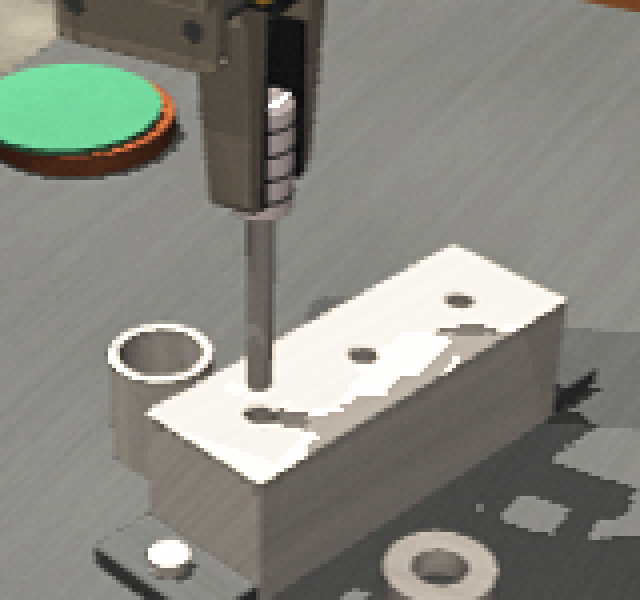

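View pics/top2.png

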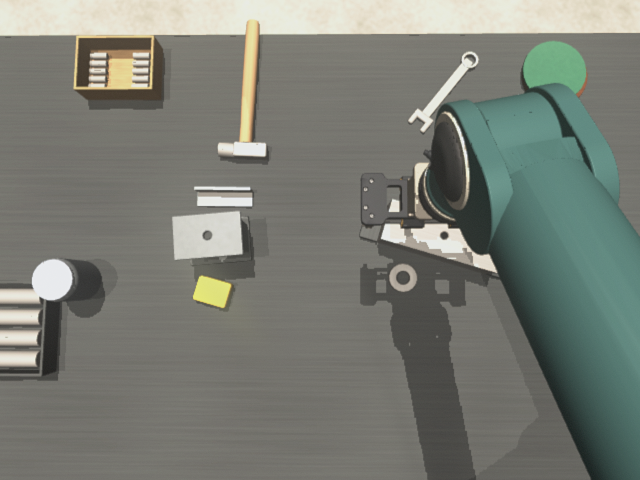

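View pics/side2a.png

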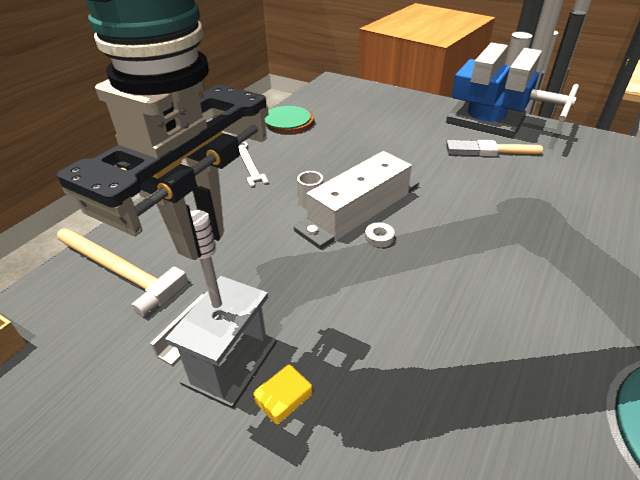

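```bash
python3 - <<'E'
from h import *
s=cv2.imread('pics/side2.png',0).astype(int); s0=cv2.imread('pics/side0.png',0).astype(int)
df=np.abs(s-s0)
for v in range(146,190,3):
    print(v,s[v,326:345])
m=np.array([.577,-.1329])
for z in (.08,.10,.12,.14,.16): print(z,proj('side',[.5769,-.1329,z]).round(2),proj('side',[.5769,-.1319,z]).round(2),proj('side',[.5779,-.1329,z]).round(2))
E
```

```text
146 [136 135 135 138 142 106  75  89  97  99  95  84 103 131 141 140 139 138
 140]
149 [140 138 140 138 143 107  74  92  97  99  97  86 102 133 139 140 139 138
 139]
152 [139 141 136 133 140 102  77  92  97 101  95  84 103 134 140 136 134 135
 138]
155 [137 135 134 138 139 120  95  94  98 100  96  86 102 129 134 134 138 140
 140]
158 [141 137 135 137 139 120 104 101  99 101  97  84  99 132 143 140 135 136
 138]
161 [138 135 136 142 144 121 105 103  99 101  97  82 116 139 136 134 134 132
 133]
164 [142 139 138 137 137 120 104 101 100 103  98  83 114 137 135 132 132 134
 132]
167 [134 136 136 138 142 123 103 103 101 104  96  81 113 134 133 133 136 138
 138]
170 [140 140 138 135 135 119 105 103 102 102  94  79 115 137 140 137 133 132
 129]
173 [136 134 134 135 134 127 119 118 116 109  96  75 112 136 132 185 229 244
 247]
176 [134 133 133 133 136 121 105 105  99 109 102  70 221 252 248 247 246 246
 244]
179 [133 134 133 136 192 171 100 102 103 100  96  73 222 249 246 247 247 248
 248]
182 [240 248 247 247 252 212  99 104 104 100  90 103 236 252 248 247 246 245
 245]
185 [246 252 251 246 251 216  96 103 100  99  86 101 229 249 246 246 246 246
 246]
188 [246 247 252 254 252 248 252 253 254 254 253 250 247 246 245 246 246 246
 245]
0.08 [334.5  186.59] [334.21 186.89] [333.98 186.43]
0.1 [334.55 176.65] [334.26 176.95] [334.03 176.49]
0.12 [334.61 166.37] [334.31 166.66] [334.07 166.21]
0.14 [334.66 155.73] [334.36 156.01] [334.12 155.57]
0.16 [334.72 144.7 ] [334.41 144.98] [334.17 144.55]
```

The side view shows the shaft vertical. Its axis is at column 334.46 and the socket 1 mouth is at 334.44, so they line up. The next step is to lower it gently with force checks.

```bash
cat >> h.py <<'E'
def F(n=6):
    return np.mean([env.sense()['wrist_force'] for _ in range(n)],0)
OFF=.094
def descend(x,y,z0,z1,step,lim,base,rate=.02,ver=True,latlim=2.5):
    """TCP commands; returns (z cmd, contact)"""
    z=z0
    while z>z1+1e-6:
        z=max(z-step,z1)
        env.movel([x,y,z],R,rate=rate)
        f=F()-base
        if ver: print(round(env.sense()['t'],2),'cmd',round(z,4),'z',env.sense()['ee_pos'].round(4),f.round(2))
        if f[2]>lim: return x,y,z,True
        lat=f[:2]
        if np.hypot(*lat)>latlim:
            x,y=np.array([x,y])+lat/np.hypot(*lat)*.0003
    return x,y,z,False
E
python3 - <<'E'
from h import *
a=F(1);b=F(1);print(a,b)
base=F(20);print(base)
x,y=.577,-.1343
env.movel([x,y,.1625],R,rate=.05);st('')
r=descend(x,y,.1625,.157,.0007,3,base);print(r)
E
```

```text
[-0.09549204  0.65570478 -1.80027348] [-0.09549204  0.65570478 -1.80027348]
[-0.09549204  0.65570478 -1.80027348]
 10.87 [ 0.5767 -0.1342  0.1619] [-0.73  0.12 -0.63] [ 0.04 -0.05  0.  ] 0.0253
11.12 cmd 0.1618 z [ 0.5771 -0.1343  0.1619] [-0.43 -0.34  0.6 ]
11.37 cmd 0.1611 z [ 0.577  -0.1344  0.1611] [ 0.43 -0.57  0.06]
11.62 cmd 0.1604 z [ 0.577  -0.1343  0.1604] [ 0.3  -0.96 -0.13]
11.87 cmd 0.1597 z [ 0.577  -0.1343  0.1597] [-0.01 -0.26  0.6 ]
12.12 cmd 0.159 z [ 0.5769 -0.1343  0.1589] [-0.25 -0.24  0.22]
12.37 cmd 0.1583 z [ 0.577  -0.1343  0.1583] [-1.3  -0.3   0.15]
12.62 cmd 0.1576 z [ 0.577  -0.1343  0.1575] [ 0.31 -0.81 -0.39]
12.87 cmd 0.157 z [ 0.577  -0.1343  0.157 ] [-0.83 -1.29  0.66]
(0.577, -0.1343, 0.157, False)
```

The tip is about 3 mm below the mouth with no force, so it has entered the socket.

```bash
python3 - <<'E'
from h import *
base=np.array([-.1,.1,-1.4])
x,y,z,c=descend(.577,-.1343,.157,.141,.002,3,base)
if not c:
    print('fine')
    x,y,z,c=descend(x,y,z,.121,.0008,2.5,base)
print(x,y,z,c)
env.pause(.2);print('held',F()-base,env.sense()['ee_pos'].round(4))
E
```

```text
13.12 cmd 0.155 z [ 0.5769 -0.1343  0.1548] [ 0.3  -0.66  0.07]
13.37 cmd 0.153 z [ 0.5769 -0.1343  0.1528] [ 0.54  0.37 -0.04]
13.62 cmd 0.151 z [ 0.577  -0.1343  0.1508] [ 0.18 -0.1   0.17]
13.87 cmd 0.149 z [ 0.577  -0.1343  0.1488] [ 0.38 -0.77 -0.53]
14.12 cmd 0.147 z [ 0.577  -0.1343  0.1469] [ 0.36 -0.59 -0.19]
14.37 cmd 0.145 z [ 0.577  -0.1343  0.1449] [ 1.03 -0.07 -0.24]
14.62 cmd 0.143 z [ 0.577  -0.1342  0.1429] [ 0.2  -0.49  0.05]
14.87 cmd 0.141 z [ 0.577  -0.1343  0.1409] [-0.    0.84  0.17]
fine
15.12 cmd 0.1402 z [ 0.577  -0.1343  0.1402] [-0.09 -0.29  0.75]
15.37 cmd 0.1394 z [ 0.577  -0.1343  0.1394] [ 0.07 -0.48 -1.24]
15.62 cmd 0.1386 z [ 0.577  -0.1343  0.1386] [ 0.52  0.33 -0.05]
15.87 cmd 0.1378 z [ 0.577  -0.1343  0.1377] [ 0.34 -0.43 -0.21]
16.12 cmd 0.137 z [ 0.577  -0.1343  0.1369] [-0.29 -0.18 -0.24]
16.37 cmd 0.1362 z [ 0.577  -0.1343  0.1361] [-0.28 -0.46  0.72]
16.62 cmd 0.1354 z [ 0.577  -0.1343  0.1353] [ 0.86 -0.22 -0.11]
16.87 cmd 0.1346 z [ 0.577  -0.1343  0.1345] [-0.2   0.19 -0.71]
17.12 cmd 0.1338 z [ 0.577  -0.1342  0.1337] [-0.08 -0.33  0.12]
[... 250 characters left out ...]
13  0.48]
18.37 cmd 0.1298 z [ 0.577  -0.1343  0.1298] [ 0.06 -0.41 -0.22]
18.62 cmd 0.129 z [ 0.577  -0.1343  0.1289] [-0.52 -0.55 -0.33]
18.87 cmd 0.1282 z [ 0.577  -0.1343  0.1282] [-0.4  -1.13 -0.23]
19.12 cmd 0.1274 z [ 0.577  -0.1343  0.1274] [ 0.49 -1.79  0.27]
19.37 cmd 0.1266 z [ 0.577  -0.1343  0.1265] [-0.55 -0.78 -1.19]
19.62 cmd 0.1258 z [ 0.577  -0.1343  0.1257] [ 0.51 -0.28  0.69]
19.87 cmd 0.125 z [ 0.577  -0.1343  0.1249] [ 0.12 -0.04 -0.82]
20.12 cmd 0.1242 z [ 0.577  -0.1343  0.1241] [-0.39 -1.56 -0.8 ]
20.37 cmd 0.1234 z [ 0.5772 -0.1343  0.1237] [-0.54 -0.32  3.65]
0.577 -0.1343 0.12340000000000009 True
held [-1.1273958  -0.38840066  4.30203093] [ 0.5772 -0.1343  0.1237]
```

Socket 1 bottoms at about 36 mm, so it is short. The contact stiffness is about 10 N/mm. Next is socket 2.

```bash
python3 - <<'E'
from h import *
env.movel([.577,-.1343,.171],R,rate=.12)
x,y=.5586,-.1968
env.movel([x,y,.171],R,rate=.1)
env.movel([x,y,.163],R,rate=.05); env.pause(.1); st('')
base=np.array([-.1,-.1,-1.5])
x,y,z,c=descend(x,y,.163,.157,.0008,3,base)
if not c:
    x,y,z,c=descend(x,y,z,.141,.002,3,base,ver=False)
    print('fine',x,y,z,c)
    if not c: x,y,z,c=descend(x,y,z,.1205,.0009,2.5,base)
print(x,y,z,c)
env.pause(.1);print('held',F()-base,env.sense()['ee_pos'].round(4))
E
```

```text
22.32 [ 0.5587 -0.1964  0.1629] [-0.74  0.78 -1.35] [ 0.01 -0.01  0.  ] 0.0253
22.57 cmd 0.1622 z [ 0.5586 -0.1968  0.1622] [ 0.38 -0.56  0.44]
22.82 cmd 0.1614 z [ 0.5586 -0.1969  0.1614] [-0.64  0.36  0.11]
23.07 cmd 0.1606 z [ 0.5586 -0.1968  0.1605] [-0.12  0.71  0.26]
23.32 cmd 0.1598 z [ 0.5585 -0.1968  0.1597] [ 0.19  0.76 -0.08]
23.57 cmd 0.159 z [ 0.5586 -0.1968  0.159 ] [-0.23  0.92 -0.2 ]
23.82 cmd 0.1582 z [ 0.5586 -0.1968  0.1581] [0.68 0.04 0.19]
24.07 cmd 0.1574 z [ 0.5586 -0.1968  0.1573] [-0.38  0.25  0.14]
24.32 cmd 0.157 z [ 0.5586 -0.1968  0.157 ] [0.37 0.25 0.06]
fine 0.5586 -0.1968 0.141 False
26.57 cmd 0.1401 z [ 0.5586 -0.1968  0.1401] [0.02 0.52 0.23]
26.82 cmd 0.1392 z [ 0.5586 -0.1968  0.1391] [1.21 0.83 0.18]
27.07 cmd 0.1383 z [ 0.5586 -0.1968  0.1382] [0.56 0.12 0.03]
27.32 cmd 0.1374 z [ 0.5586 -0.1968  0.1373] [ 0.43  0.32 -0.94]
27.57 cmd 0.1365 z [ 0.5586 -0.1968  0.1364] [ 0.39 -0.27  0.24]
27.82 cmd 0.1356 z [ 0.5585 -0.1968  0.1355] [ 1.17 -0.19  0.49]
28.07 cmd 0.1347 z [ 0.5585 -0.1968  0.1346] [-0.49  0.63  0.56]
28.32 cmd 0.1338 z [ 0.5586 -0.
[... 279 characters left out ...]
 -0.19 -0.48]
29.57 cmd 0.1293 z [ 0.5586 -0.1968  0.1292] [-0.31 -0.1   0.01]
29.82 cmd 0.1284 z [ 0.5586 -0.1968  0.1283] [-0.54  0.47  0.19]
30.07 cmd 0.1275 z [ 0.5585 -0.1968  0.1274] [ 0.3  -0.37 -0.76]
30.32 cmd 0.1266 z [ 0.5586 -0.1968  0.1265] [ 0.26  1.   -0.04]
30.57 cmd 0.1257 z [ 0.5586 -0.1968  0.1256] [0.34 0.07 0.37]
30.82 cmd 0.1248 z [ 0.5586 -0.1968  0.1247] [ 0.21 -0.09 -0.93]
31.07 cmd 0.1239 z [ 0.5586 -0.1968  0.1238] [0.33 0.02 0.11]
31.32 cmd 0.123 z [ 0.5587 -0.1969  0.1232] [-1.37 -0.48  1.33]
31.57 cmd 0.1221 z [ 0.559  -0.1968  0.1231] [-1.32 -0.17  6.1 ]
0.5586 -0.1968 0.12209999999999979 True
held [-1.50733092  0.37931472  6.72407473] [ 0.5591 -0.1968  0.1231]
```

Socket 2 bottoms at about 37 mm, also short. Socket 3 should be the full-depth one, but I'll still feel it gently.

```bash
python3 - <<'E'
from h import *
env.movel([.5586,-.1968,.171],R,rate=.12)
x,y=.5402,-.2592
env.movel([x,y,.171],R,rate=.1)
env.movel([x,y,.163],R,rate=.05); env.pause(.1); st('')
base=np.array([-.1,-.1,-1.5])
x,y,z,c=descend(x,y,.163,.157,.0008,3,base)
if not c:
    x,y,z,c=descend(x,y,z,.143,.002,3,base,ver=False)
    print('fine',x,y,z,c)
    if not c: x,y,z,c=descend(x,y,z,.1115,.001,2.8,base,ver=False); print('fine2',x,y,z,c)
    if not c: x,y,z,c=descend(x,y,z,.107,.0005,2.5,base)
print(x,y,z,c)
env.pause(.1);print('held',F()-base,env.sense()['ee_pos'].round(4),env.sense()['t'])
E
```

```text
33.44 [ 0.5403 -0.2588  0.1629] [-0.47 -0.09 -1.54] [0.06 0.   0.03] 0.0254
33.69 cmd 0.1622 z [ 0.5402 -0.2592  0.1623] [0.58 0.9  0.43]
33.94 cmd 0.1614 z [ 0.5401 -0.2592  0.1613] [ 0.56 -0.04  0.67]
34.19 cmd 0.1606 z [ 0.5401 -0.2592  0.1605] [-0.3   0.18  0.86]
34.44 cmd 0.1598 z [ 0.5402 -0.2592  0.1597] [-0.07  0.97  0.09]
34.69 cmd 0.159 z [ 0.5402 -0.2592  0.1589] [ 0.64  0.59 -0.02]
34.94 cmd 0.1582 z [ 0.5402 -0.2592  0.1581] [ 0.55 -0.29 -0.63]
35.19 cmd 0.1574 z [ 0.5402 -0.2592  0.1573] [-0.53  0.65 -0.39]
35.44 cmd 0.157 z [ 0.5402 -0.2592  0.157 ] [ 1.16 -0.28  0.15]
fine 0.5402 -0.2592 0.143 False
fine2 0.5402 -0.2592 0.1115 False
45.44 cmd 0.111 z [ 0.5402 -0.2592  0.111 ] [-0.53  0.94  0.75]
45.69 cmd 0.1105 z [ 0.5402 -0.2592  0.1105] [0.62 0.36 0.04]
45.94 cmd 0.11 z [ 0.5402 -0.2592  0.11  ] [-0.03  0.46  0.82]
46.19 cmd 0.1095 z [ 0.5404 -0.2592  0.1099] [-1.16  0.53  4.41]
0.5402 -0.2592 0.1095 True
held [-1.15179099  0.32782221  5.50897932] [ 0.5405 -0.2592  0.1099] 46.2917
```

Bottom felt at 50 mm, so socket 3 is the full-depth one. I'll press to about 10 N, unload, release and retreat.

```bash
python3 - <<'E'
from h import *
base=np.array([-.1,-.1,-1.5])
x,y,z=.5402,-.2592,.1095
while z>.1083:
    f=F()[2]-base[2]
    if f>8.8: break
    z-=.00015; env.movel([x,y,z],R,rate=.02); print(round(z,5),(F()-base).round(2))
for i in range(7):
    env.pause(.2);print('hold',(F()-base).round(2),env.sense()['ee_pos'].round(4),round(env.sense()['t'],2))
for z in (.1093,.1097,.110): env.movel([x,y,z],R,rate=.02)
env.pause(.1);print('unloaded',(F()-base).round(2))
effector.release();st('rel')
env.movel([x,y,.19],R,rate=.12)
env.movel([x-.1,y,.25],R,rate=.15);env.pause(.3);st('away')
p,d=viewer.read_camera('side');cv2.imwrite('pics/side3.png',p[:,:,::-1]);np.save('side3.npy',d)
p,d=viewer.read_camera('top');cv2.imwrite('pics/top3.png',p[:,:,::-1])
print([(q['at'].round(4) if hasattr(q['at'],'round') else q['at'],q['score']) for q in tip_of('side','rod_head')[:2]])
E
```

```text
0.10935 [-0.81  1.02  6.36]
0.1092 [-1.09 -0.07  8.64]
0.10905 [-1.01  1.08  8.13]
0.1089 [-0.93 -0.    9.36]
hold [-1.58  0.56  8.91] [ 0.5407 -0.2592  0.1099] 47.49
hold [-0.84  0.45  8.91] [ 0.5407 -0.2592  0.1099] 47.69
hold [-1.46  0.77  9.53] [ 0.5407 -0.2592  0.1099] 47.89
hold [-1.49  0.64  8.91] [ 0.5407 -0.2592  0.1099] 48.09
hold [-0.64  0.71  9.06] [ 0.5407 -0.2592  0.1099] 48.29
hold [-2.13  0.14  8.68] [ 0.5407 -0.2592  0.1099] 48.49
hold [-1.29  0.19  8.29] [ 0.5407 -0.2592  0.1099] 48.69
unloaded [-0.25 -0.23  4.38]
rel 50.6 [ 0.5402 -0.2592  0.11  ] [-0.36  0.03  0.32] [ 0.05 -0.04  0.  ] 0.0917
away 52.64 [ 0.4405 -0.2589  0.2496] [ 0.1   0.03 -0.04] [ 0.02 -0.02  0.05] 0.0918
[([0.5381, -0.2606, 0.1254], 0.86), ([0.4906, -0.1362, 0.0028], 0.49)]
```

View pics/side3.png

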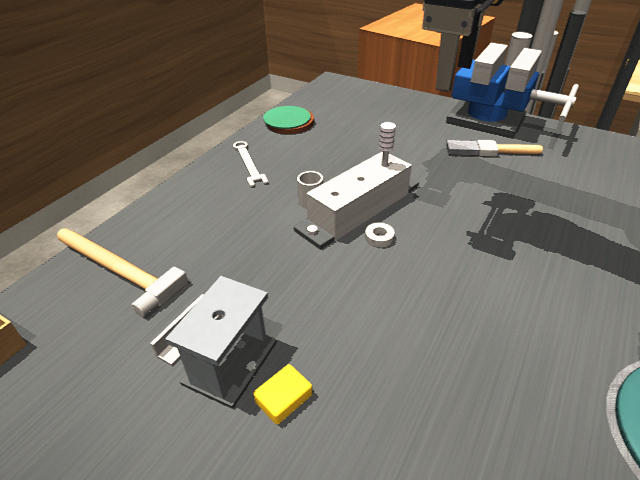

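The rod stands upright in the third socket, with its head at about (387,130). The tube, washers, angle iron and wax block look unmoved, and the arm is clear.

```bash
python3 - <<'E'
from h import *
workorder.finish_job();st('')
E
```

```text
the job is handed in; nothing more can be done
the job is handed in; nothing more can be done
```

The rod is standing, released, on the bottom of socket 3 (the −y end), which is the full-depth one. I handed the job in at about 53 s of the 67 s allowed; no verdict is reported.

- **Depths felt:** socket 1 bottomed at about 36 mm, socket 2 at about 37 mm and socket 3 at about 50 mm. These assume the rod did not slip in the grip.
- **Press:** I held about 8.3–9.5 N (after subtracting the rod's weight) for about 1.4 s, slightly under the 10 N asked. The highest force I read on any bottom was about 9.5 N, against the 25 N limit. I only read the force between steps.
- **Last checks:** the side picture shows the rod upright in socket 3, the gripper clear, and the four bystanders apparently unmoved. I took a final top picture but did not look at it. The network put the head centre at z 0.125 m, against 0.1235 m expected, which is within its 4 mm accuracy.
- **Disagreements:**
  - The two cameras differed by about 2.5 mm in y. I used the mean, and all three sockets were entered with no contact force at the rim.
  - Just before release, the wrist still read about 4.4 N upward at a height where I expected almost none, so the rod may have slipped a few tenths of a millimetre in the grip during the press.

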